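# Set the ratchet prop stand to its third notch

## Robot

A 6-joint arm with a two-finger parallel gripper is mounted at the origin on a cart in front of the work surface, level with it; the furniture and walls round the work are solid. World frame = base frame: x ahead of the robot, y to its left, z up, the work surface at z = 0. Lengths are in m, angles in rad, forces in N, time in s.
With the tool pointing down it reaches from about 0.4 to 0.825 m from the base axis. Payload 7 kg.
Tool frame: the origin (TCP) lies on the centre line of the jaws, within the pads' length; the fingertips stand arm.tip_reach ahead of it and the grasp point (between the pads) lies 5 mm behind it (arm.tip_reach is the distance from the TCP to the fingertips, in m); z points along the fingers, y is the line along which they close (so a half turn about z gives the same grasp; the last joint's range is limited). The gripper opens to 88 mm and grips with 3 to 60 N. Pads are 19 mm wide; open, the fingers measure 130 mm over their backs; the gripper's body (78 mm by 193 mm) begins 47 mm behind the grasp point.
Start: joints at [1.588, 0.359, 0.012, 0, -1.224, -0.288], TCP at [0.181, 0.65, 0.241] pointing down, gripper open.
Joint ranges: [-3.07, 3.07], [-1.43, 2.12], [-1.02, 1.25], [-3.03, 1.67], [-3.05, -0], [-3.03, 3.03]. Speed limits (rad/s): [2.39, 2.39, 3.01, 3.14, 3.14, 3.14].

## Interface

Orientations are given as [roll, pitch, yaw] about the fixed x, y, z axes, in that order (R = Rz(yaw) Ry(pitch) Rx(roll)).
In Python, from station import status, optics, order, arm gives the robot as it stands. The module is installed in compiled form; this text tells all that it offers.
- The arm moves only by the shell command python3 -m jog 'ROWS' [FORCE]. ROWS is JSON, a list of rows, each a list of 3 entries, a list of its own where there are three numbers: the gripper command: -1 is shut, 1 is fully open, values between are in proportion, then the shift along the tool's x, y, z in mm, then the turn about the tool's z in rad. A call has 1 to 20 rows; each row is the pose to reach, as a shift and turn from the pose commanded when the call began, along the tool's axes at that moment; what a row does not reach only later rows make up. A row lasts 1/8 s, in which the tool goes at most 62.5 mm and 10.7 degrees, less where a joint would pass 70% of its speed; a pose out of reach is approached as far as the arm can. A call with a gripper value outside its range is refused whole. The fingers move at their own pace and stop on an object; FORCE is the grip in N (left out, the last holds). Time passes only in rows, so rows that repeat a pose let the fingers close. It gives the time, the measured TCP pose, the force, the opening and the grip force at its end, in the units of the state.
- status.get_state(): the state, without advancing time (a new reading comes with each control period).
- optics.grab_frame(name): name is "scene" or "top" or "wrist"; returns a dict with "color" (400x640x3 uint8, red, green, blue), "mtx" (3x3 intrinsics, pixels), "cam_to_world" (4x4, takes a point from camera to world coordinates). Camera axes: x right, y down, z forward; pixel columns grow to the right and rows downward; lengths in m; the calibration is good to about 2 mm. A picture is of the moment at which its call begins. There is no depth.
- order.job_done(): hands the job in; it is judged then, once.
The state is a dict: "t": time; "q": joint angles; "qd": joint speeds; "joint_efforts": joint torques, N m; "eef_pos": TCP position; "ee_rot": TCP orientation; "force": force on the tool from outside, world axes, zero at the start; "moment": the same for the moment, N m; "width": finger opening in m; "gripper_force": force on a finger pad.
Only numpy, scipy, OpenCV 4.12 (cv2) and the standard library are available. Lean on these libraries where they do the work, as an engineer would, in place of code of your own. Each camera call takes 0.05 s, during which the arm holds its last target. There are 200 camera calls.

## Task

Set the little red prop stand to its third notch, ready to carry a drone arm: lift its yellow head from the bottom until you have felt the third click, and not the fourth, then let it down gently, without dropping or forcing it, until it rests on the pawl. Only then swing the blue-knobbed lock lever over as far as it goes, so that it points straight away from the column, and leave the things around it standing where they are.

Things in the scene. Friction and masses are not known exactly. Their poses are not given: they have to be found in the camera images.
- stand: red steel prop stand, fixed to the bench; origin on the bench under the column's axis, z up, -x (its front) from the column to the lever. Base 10 mm thick, x -95 to +55, y -42 to +42 mm. Square sleeve round the column, 36 mm, top at z 82 mm. A red box, 34 mm wide, x -18 to -96 mm, top at z 85 mm, hides the sprung pawl, whose height in it differs from time to time
- grip (a point): centre of the yellow grip block on the column, 112 mm above the bench when down: 42 (stand x) x 30 (stand y) x 34 mm high, upright faces, gripped across the 30 mm. Two fork prongs on it end 31 mm above this point. Axes as the stand's
- column (a joint): height of the column, m: 0 = down on its stop (start), 0.07 = end of travel. Weighs about 0.3 kg, sleeve friction about 1 N, falls if let go between notches. Five teeth 10 mm apart: the first click comes at 7 to 29 mm of lift, each next one 10 mm later
- pawl_slot (a point): slot in the box's top, 70 mm in front of the column's axis, z 85 mm, with the pawl's brass tab. Before each click the pull needed to lift grows by 4 to 12 N over 5 to 8 mm, then drops; within 2 mm more lift the tooth is past (click: the tab, pushed back 5 mm, snaps home). Let down, it lands on the pawl; the pawl yields about 1 mm per 8 N and must not bear more than 15 N
- lever_knob (a point): point on the axis of the blue upright knob at the end of the lock lever: knob 14 mm across, 36 mm high; this point is 114 mm above the bench, 11 mm below the knob's top and 52 mm from the lever's pivot
- lever_pivot (a point): upright pivot axis of the lock lever on top of the box, 85 mm in front of the column's axis, 86 mm above the bench
- lock_lever (a joint): angle of the lock lever, rad, counter-clockwise from above: 0 = pointing along the stand's +y, 1.57 = locked against its stop, pointing along the stand's -x. Stays where it is left (about 1 N at the knob moves it). Locked, its cam keeps the pawl from opening, so the column cannot be raised
- bottle: pale plastic bottle with red cap, 47 mm across, 96 mm high, loose; origin at the centre of its underside
- screw_jar: small clear jar of screws, 34 mm across, 28 mm high, loose; origin at the centre of its underside
- tape: roll of black tape lying flat, 62 mm across, 19 mm high, loose; origin at the centre of its underside

How it is judged:
By the outcome, as a careful person would: the job done as asked, in the order asked, and still so for the second after the job is handed in, with the robot touching nothing.
It also fails if it takes over 72 s, if anything falls off the work surface, if the arm or the gripper's body presses on something with over 40 N, if the wrist force passes 120 N, or if a joint passes its speed limit or range.

## Working session

There is one attempt and no reset: what is moved stays moved. The work goes in short steps, Python scripts to look and compute and a shell command to move; the robot and the scene stay as the last step left them, time stands still between calls to the robot, and variables do not carry over. Pictures are saved under pics/ and viewed, at most 10 in all, crops included, and the job is handed in when it is done.

```bash
mkdir -p pics; python3 - <<'E'
from station import status, optics, arm
import cv2,numpy as np
s=status.get_state()
for k in s: print(k,np.round(s[k],4).tolist())
print(arm.tip_reach)
for n in ["scene","top"]:
    f=optics.grab_frame(n); cv2.imwrite(f"pics/{n}0.png",f["color"][:,:,::-1]); np.savez(f"{n}0.npz",**f)
    print(n,f["mtx"].round(1).tolist(),f["cam_to_world"].round(4).tolist())
E
```

```text
t 0.0
q [1.5881, 0.3594, 0.0111, -0.0004, -1.2241, -0.2881]
qd [-0.0013, 0.0002, 0.0008, -0.0009, -0.001, 0.0003]
joint_efforts [0.0023, -58.272, 29.3049, 6.9969, 0.0069, -0.0002]
eef_pos [0.1804, 0.65, 0.2397]
ee_rot [3.14, -0.0001, -0.2709]
force [-0.3065, -0.121, 0.2987]
moment [-0.0468, 0.0321, -0.0345]
gripper_force 0.0
width 0.0873
0.014
scene [[450.2, 0.0, 315.2], [0.0, 450.2, 211.9], [0.0, 0.0, 1.0]] [[-0.5598, -0.4304, 0.7081, 0.0462], [-0.8286, 0.2916, -0.4779, 0.2057], [-0.0007, -0.8542, -0.5199, 0.5434], [0.0, 0.0, 0.0, 1.0]]
top [[450.4, 0.0, 325.1], [0.0, 450.4, 197.2], [0.0, 0.0, 1.0]] [[0.0091, -0.9887, 0.1493, 0.5054], [-0.9999, -0.0077, 0.01, -0.1871], [-0.0087, -0.1494, -0.9887, 0.9252], [0.0, 0.0, 0.0, 1.0]]
```

View pics/scene0.png

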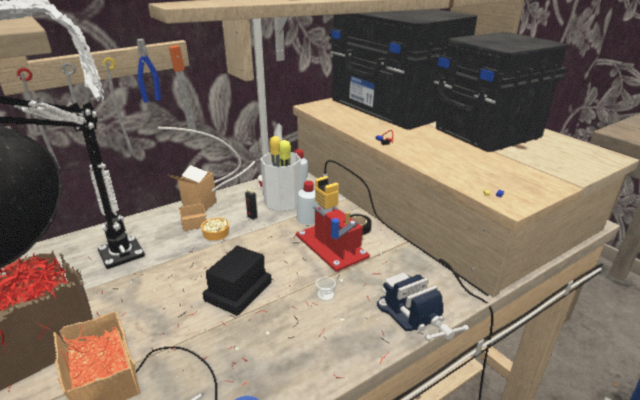

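View pics/top0.png

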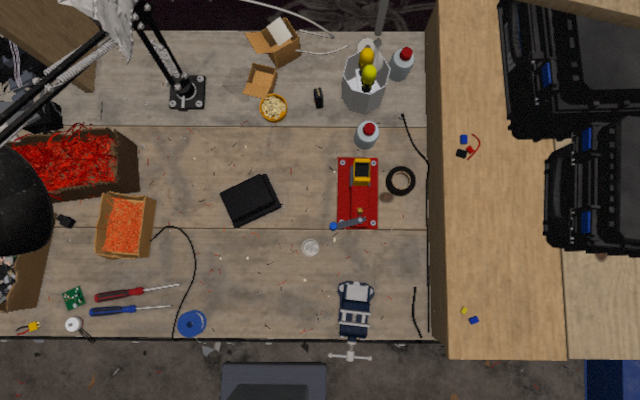

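The views show the stand at top-view pixels (337–378, 157–228) with its front toward the robot. The yellow head is at about (361,172), the blue knob at (334,226), the bottle at (367,135), the tape at (400,181) and the jar at (310,247). The wooden box wall runs along column 428.

```bash
cat > h.py <<'E'
import numpy as np,cv2
def ray(f,uv,z):
    T=f["cam_to_world"];d=T[:3,:3]@np.linalg.solve(f["mtx"],[uv[0],uv[1],1.]);o=T[:3,3]
    return o+d*(z-o[2])/d[2]
def tri(fs,uvs):
    A=np.zeros((3,3));b=np.zeros(3);R=[]
    for f,uv in zip(fs,uvs):
        T=f["cam_to_world"];d=T[:3,:3]@np.linalg.solve(f["mtx"],[uv[0],uv[1],1.]);d/=np.linalg.norm(d)
        P=np.eye(3)-np.outer(d,d);A+=P;b+=P@T[:3,3]
    return np.linalg.solve(A,b)
def mask(f,lo,hi,roi):
    h=cv2.cvtColor(f["color"],cv2.COLOR_RGB2HSV);m=cv2.inRange(h,np.array(lo),np.array(hi))
    o=np.zeros_like(m);x0,y0,x1,y1=roi;o[y0:y1,x0:x1]=m[y0:y1,x0:x1];return o
def big(m):
    c=cv2.findContours(m,cv2.RETR_EXTERNAL,cv2.CHAIN_APPROX_NONE)[0];return max(c,key=cv2.contourArea)
E
python3 - <<'E'
from h import *
t=dict(np.load("top0.npz"));s=dict(np.load("scene0.npz"))
RED1=([0,150,70],[6,255,255]);
m=mask(t,*RED1,(325,150,390,240))|mask(t,[172,150,70],[180,255,255],(325,150,390,240))
c=big(m);r=cv2.minAreaRect(c);print("red",r)
b=cv2.boxPoints(r);print(np.array([ray(t,p,.01) for p in b]).round(3).tolist())
y=mask(t,[20,120,80],[35,255,255],(340,150,385,195));r=cv2.boundingRect(big(y));print("yel",r,cv2.minAreaRect(big(y)))
x,yy,w,h=r;print([ray(t,p,.143).round(3).tolist() for p in [(x,yy),(x+w,yy+h)]],ray(t,(x+w/2,yy+h/2),.136).round(3))
kb=[]
for f,roi in((t,(322,212,350,240)),(s,(325,212,350,245))):
    k=mask(f,[100,120,60],[125,255,255],roi);c=big(k);bb=cv2.boundingRect(c);print("knob",bb,cv2.minAreaRect(c));kb.append((bb[0]+bb[2]/2,bb[1]+bb[3]/2))
print(tri([t,s],kb).round(3), ray(t,kb[0],.12).round(3))
for n,p,z in [("bottlecap",(369,129),.096),("jar",(310,247),.028),("tape",(400,181),.019),("tapeR",(415,181),.019),("boxbase",(428,190),0),("boxtop",(440,190),.15),("pen",(370,75),.15),("capscene",None,0)]:
    if p: print(n,ray(t,p,z).round(3))
print("bottle tri",tri([t,s],[(369,129),(309,185)]).round(3),"boxcorner tri",tri([t,s],[(447,358),(496,286)]).round(3),"pen",tri([t,s],[(369,74),(285,146)]).round(3))
E
```

```text
red ((357.0, 193.0), (72.0, 40.0), 90.0)
[[0.728, -0.202, 0.01], [0.729, -0.285, 0.01], [0.579, -0.284, 0.01], [0.578, -0.203, 0.01]]
yel (353, 159, 17, 25) ((361.0, 171.0), (24.0, 16.0), 90.0)
[[0.693, -0.228, 0.143], [0.648, -0.258, 0.143]] [ 0.672 -0.244  0.136]
knob (330, 222, 7, 8) ((333.0, 225.5), (7.0, 6.0), 90.0)
knob (332, 219, 7, 19) ((335.0, 228.0), (18.0, 6.0), 90.0)
[ 0.576 -0.195  0.105] [ 0.575 -0.194  0.12 ]
bottlecap [ 0.763 -0.261  0.096]
jar [ 0.541 -0.149  0.028]
tape [ 0.677 -0.331  0.019]
tapeR [ 0.677 -0.361  0.019]
boxbase [ 0.662 -0.391  0.   ]
boxtop [ 0.637 -0.379  0.15 ]
pen [ 0.847 -0.259  0.15 ]
bottle tri [ 0.764 -0.262  0.09 ] boxcorner tri [ 0.35  -0.396  0.039] pen [ 0.849 -0.256  0.151]
```

```bash
cat >> h.py <<'E'
def go(xyz,yaw=0.):
    from station import status
    s=status.get_state();p=np.array(s["eef_pos"]);a=s["ee_rot"][2]
    R=np.array([[np.cos(a),np.sin(a),0],[np.sin(a),-np.cos(a),0],[0,0,-1]])
    dy=(yaw-a+np.pi/2)%np.pi-np.pi/2
    return (R.T@(np.array(xyz)-p)*1000).round(1).tolist(),round(-dy,3)
E
python3 - <<'E'
from h import *
t=dict(np.load("top0.npz"));s=dict(np.load("scene0.npz"))
for n,a,b in [("lampR",(51,205),(60,175)),("lampbot",(20,258),(10,270)),("lamptop",(10,146),(0,92)),("joint",(135,8),(90,120)),("white",(125,20),(100,95)),("armleft",(30,120),(0,122)),("lampbase",(185,95),(118,255)),("boxtopcorner",(447,358),(495,237))]:
    P=tri([t,s],[a,b]); 
    print(n,P.round(3), (P-ray(t,a,P[2])).round(3))
for x in [(.15,.45,.3),(.42,.1,.3),(.6735,-.2435,.26)]: print(go(x))
f=__import__("station").optics.grab_frame("wrist");cv2.imwrite("pics/w0.png",f["color"][:,:,::-1])
E
```

```text
lampR [0.583 0.191 0.318] [-0.001 -0.003  0.   ]
lampbot [0.511 0.263 0.262] [-0.001 -0.004  0.   ]
lamptop [0.648 0.212 0.394] [0.002 0.009 0.   ]
joint [0.898 0.114 0.274] [-0.004 -0.007  0.   ]
white [0.843 0.097 0.33 ] [-0.005 -0.009  0.   ]
armleft [0.697 0.224 0.347] [0.003 0.009 0.   ]
lampbase [0.865 0.127 0.003] [0.001 0.001 0.   ]
boxtopcorner [ 0.366 -0.374  0.14 ] [0.012 0.011 0.   ]
([24.2, 200.9, -60.3], np.float64(-0.271))
([378.0, 465.8, -60.3], np.float64(-0.271))
([714.2, 729.0, -20.3], np.float64(-0.271))
```

View pics/w0.png

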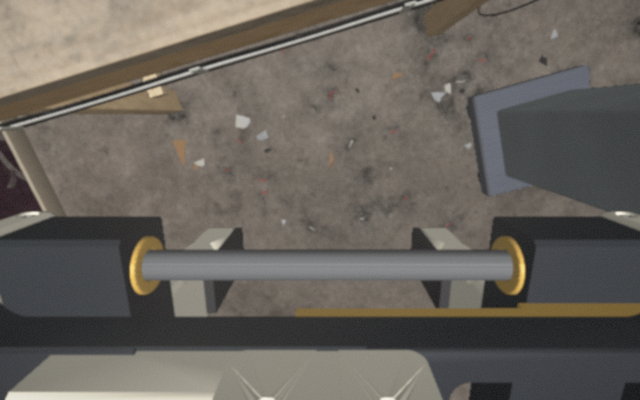

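The wrist view shows only the open fingers over the floor beside the bench. The lamp head lies at about x 0.51–0.65, y>0.19, z 0.26–0.39, so I'll swing round it close to the base.

```bash
python3 -m jog '[[1,[10,60,-15],0],[1,[20,115,-30],0],[1,[26,169,-40],0],[1,[65,195,-40],0],[1,[100,220,-40],0],[1,[140,242,-40],-0.05],[1,[190,280,-40],-0.1],[1,[235,312,-40],-0.15],[1,[283,347,-40],-0.2],[1,[318,393,-40],-0.271],[1,[350,440,-40],-0.271],[1,[384,485,-40],-0.271],[1,[415,540,-40],-0.271],[1,[443,595,-40],-0.271],[1,[471,648,-40],-0.271],[1,[515,672,-40],-0.271],[1,[555,695,-40],-0.271],[1,[610,715,-40],-0.271],[1,[665,729,-40],-0.271],[1,[690,729,-40],-0.271]]' 20
python3 - <<'E'
from h import *
from station import optics,status
print(go((.6735,-.2435,.24)),status.get_state()["q"])
for n in ("wrist","top"):
    f=optics.grab_frame(n);cv2.imwrite(f"pics/{n}1.png",f["color"][:,:,::-1]);np.savez(f"{n}1.npz",**f)
E
```

```text
t: 2.65
eef_pos: [0.6518, -0.2385, 0.2786]
ee_rot: [-3.141, 0.002, -0.002]
force: [-0.1, -0.2, 0.4]
width: 0.088
gripper_force: 0.0
([21.7, 4.9, 38.6], np.float64(-0.002)) [-7.08055021e-02  3.72958531e-01  1.19070618e-01  1.06585340e-05
 -1.31929760e+00  1.63988585e+00]
```

View pics/wrist1.png

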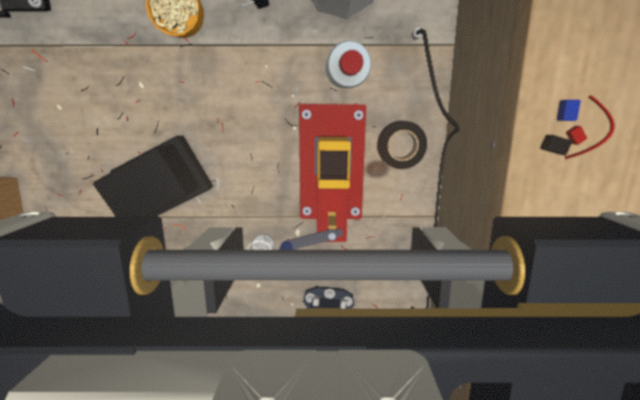

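The wrist view shows the stand base at (300–367, 105–218), the yellow head at (318–350, 138–188), the knob at (287,246), the bottle at (349,64) and the tape at (402,144). The gripper's sides are clear of the wall at column 445.

```bash
python3 - <<'E'
from h import *
f=dict(np.load("wrist1.npz"))
print(f["cam_to_world"].round(3).tolist())
roi=(290,95,375,222)
m=mask(f,[0,150,70],[6,255,255],roi)|mask(f,[172,150,70],[180,255,255],roi)
b=cv2.boxPoints(cv2.minAreaRect(big(m)));print(np.array([ray(f,p,.01) for p in b]).round(4).tolist())
y=big(mask(f,[20,120,80],[35,255,255],(310,130,360,195)));x,yy,w,h=cv2.boundingRect(y);print(x,yy,w,h)
for z in(.129,.143):print(ray(f,(x,yy),z).round(4),ray(f,(x+w,yy+h),z).round(4),ray(f,(x+w/2,yy+h/2),z).round(4))
k=big(mask(f,[100,120,50],[125,255,255],(275,230,305,258)));print("knob",cv2.boundingRect(k))
print(ray(f,(287,245),.11).round(4),"pivot",ray(f,(332,236),.095).round(4))
E
```

```text
[[-0.0, -0.967, -0.253, 0.72], [-1.0, 0.0, 0.0, -0.238], [-0.0, 0.253, -0.967, 0.422], [0.0, 0.0, 0.0, 1.0]]
[[0.7268, -0.2052, 0.01], [0.7268, -0.2838, 0.01], [0.5766, -0.2881, 0.01], [0.5766, -0.202, 0.01]]
318 138 33 36
[ 0.6963 -0.2303  0.129 ] [ 0.6635 -0.2604  0.129 ] [ 0.6801 -0.2451  0.129 ]
[ 0.6974 -0.2306  0.143 ] [ 0.6662 -0.2594  0.143 ] [ 0.682  -0.2448  0.143 ]
knob (290, 245, 1, 1)
[ 0.5849 -0.1967  0.11  ] pivot [ 0.5889 -0.2437  0.095 ]
```

```bash
python3 -m jog '[[1,[21,6,40],0],[1,[21,6,80],0],[1,[21,6,115],0],[1,[21,6,145],0],[1,[21,6,160],0],[1,[21,6,168],0],[1,[21,6,168],0]]'
python3 - <<'E'
from h import *
from station import optics
f=optics.grab_frame("scene");cv2.imwrite("pics/s2.png",cv2.resize(f["color"][120:290,220:440,::-1],None,fx=3.5,fy=3.5))
E
```

```text
t: 3.62
eef_pos: [0.6716, -0.2426, 0.113]
ee_rot: [3.141, -0.0, 0.0]
force: [0.2, -0.1, 0.2]
width: 0.088
gripper_force: 0.0
```

View pics/s2.png

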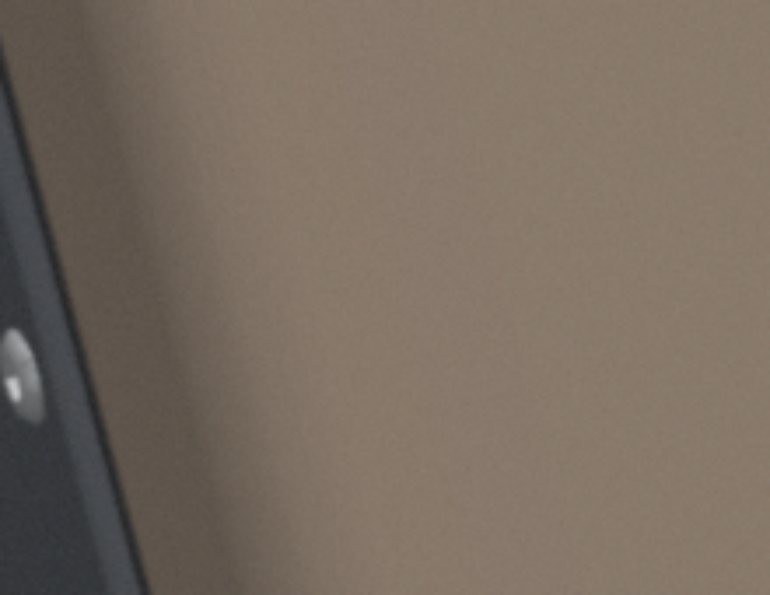

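The scene camera's view is blocked by the arm; the wrist readings place the grasp well. Closing.

```bash
python3 -m jog '[[0,[0,1,0],0],[-0.2,[0,1,0],0],[-0.4,[0,1,0],0],[-0.5,[0,1,0],0],[-0.6,[0,1,0],0],[-0.8,[0,1,0],0],[-1,[0,1,0],0],[-1,[0,1,0],0]]' 40
```

```text
t: 4.68
eef_pos: [0.6714, -0.2444, 0.1125]
ee_rot: [3.141, -0.0, -0.001]
force: [1.2, -5.1, -1.5]
width: 0.0297
gripper_force: 40.0
```

```bash
f(){ grep -E "eef|force:" | grep -v gripper | tr '\n' ' '; echo; }
python3 -m jog '[[-1,[0,1,0],0],[-1,[0,1,0],0]]' | f
python3 -m jog '[[-1,[0,0,-1],0],[-1,[0,0,-1],0]]' | f
python3 -m jog '[[-1,[0,0,-1],0],[-1,[0,0,-1],0]]' | f
python3 -m jog '[[-1,[0,0,-1],0],[-1,[0,0,-1],0]]' | f
python3 -m jog '[[-1,[0,0,-1],0],[-1,[0,0,-1],0]]' | f
python3 -m jog '[[-1,[0,0,-1],0],[-1,[0,0,-1],0]]' | f
```

```text
eef_pos: [0.6714, -0.2444, 0.1125] force: [1.1, -1.1, -0.7] 
eef_pos: [0.6714, -0.2444, 0.1132] force: [1.1, -1.5, -3.7] 
eef_pos: [0.6714, -0.2444, 0.1145] force: [0.7, -1.3, -3.0] 
eef_pos: [0.6714, -0.2445, 0.1156] force: [0.7, 0.3, -3.1] 
eef_pos: [0.6714, -0.2445, 0.1167] force: [0.8, 0.7, -3.2] 
eef_pos: [0.6714, -0.2445, 0.1176] force: [0.5, 1.5, -2.2]
```

```bash
f(){ grep -E "eef|force:" | grep -v gripper | tr '\n' ' '; echo; }
python3 -m jog '[[-1,[0,0,-1],0],[-1,[0,0,-1],0]]' | f
python3 -m jog '[[-1,[0,0,-1],0],[-1,[0,0,-1],0]]' | f
python3 -m jog '[[-1,[0,0,-1],0],[-1,[0,0,-1],0]]' | f
python3 -m jog '[[-1,[0,0,-1],0],[-1,[0,0,-1],0]]' | f
python3 -m jog '[[-1,[0,0,-1],0],[-1,[0,0,-1],0]]' | f
python3 -m jog '[[-1,[0,0,-1],0],[-1,[0,0,-1],0]]' | f
python3 -m jog '[[-1,[0,0,-1],0],[-1,[0,0,-1],0]]' | f
python3 -m jog '[[-1,[0,0,-1],0],[-1,[0,0,-1],0]]' | f
python3 -m jog '[[-1,[0,0,-1],0],[-1,[0,0,-1],0]]' | f
python3 -m jog '[[-1,[0,0,-1],0],[-1,[0,0,-1],0]]' | f
```

```text
eef_pos: [0.6714, -0.2445, 0.1186] force: [1.7, 1.6, -3.5] 
eef_pos: [0.6714, -0.2445, 0.1196] force: [0.6, 1.4, -2.6] 
eef_pos: [0.6714, -0.2445, 0.1206] force: [1.0, 3.5, -2.3] 
eef_pos: [0.6714, -0.2445, 0.1217] force: [1.4, 3.1, -3.1] 
eef_pos: [0.6714, -0.2445, 0.1227] force: [0.0, 3.5, -3.4] 
eef_pos: [0.6714, -0.2445, 0.1236] force: [0.7, 4.2, -2.6] 
eef_pos: [0.6714, -0.2445, 0.1246] force: [0.5, 3.4, -2.7] 
eef_pos: [0.6714, -0.2445, 0.1257] force: [0.2, 4.4, -3.1] 
eef_pos: [0.6714, -0.2445, 0.1267] force: [0.3, 4.3, -3.7] 
eef_pos: [0.6714, -0.2446, 0.1276] force: [1.0, 4.9, -3.3]
```

```bash
f(){ grep -E "eef|force:" | grep -v gripper | tr '\n' ' '; echo; }
python3 -m jog '[[-1,[0,-1,-1],0],[-1,[0,-1,-1],0]]' | f
python3 -m jog '[[-1,[0,0,-1],0],[-1,[0,0,-1],0]]' | f
python3 -m jog '[[-1,[0,0,-1],0],[-1,[0,0,-1],0]]' | f
python3 -m jog '[[-1,[0,0,-1],0],[-1,[0,0,-1],0]]' | f
python3 -m jog '[[-1,[0,0,-1],0],[-1,[0,0,-1],0]]' | f
python3 -m jog '[[-1,[0,0,-1],0],[-1,[0,0,-1],0]]' | f
python3 -m jog '[[-1,[0,0,-1],0],[-1,[0,0,-1],0]]' | f
python3 -m jog '[[-1,[0,0,-1],0],[-1,[0,0,-1],0]]' | f
```

```text
eef_pos: [0.6714, -0.2444, 0.1287] force: [0.6, -0.8, -5.0] 
eef_pos: [0.6714, -0.2444, 0.1293] force: [2.4, -4.8, -8.5] 
eef_pos: [0.6714, -0.2444, 0.1302] force: [2.8, -5.0, -9.5] 
eef_pos: [0.6714, -0.2443, 0.131] force: [3.3, -5.1, -9.8] 
eef_pos: [0.6713, -0.2444, 0.1318] force: [4.5, -6.3, -10.6] 
eef_pos: [0.6714, -0.2444, 0.1327] force: [4.0, -5.5, -12.0] 
eef_pos: [0.6714, -0.2444, 0.1352] force: [-0.1, -5.0, -1.3] 
eef_pos: [0.6714, -0.2443, 0.1366] force: [-0.7, -5.4, -1.3]
```

First click: the pull rose to 12 N and dropped between z 0.1327 and 0.1352.

```bash
f(){ grep -E "eef|force:" | grep -v gripper | tr '\n' ' '; echo; }
python3 -m jog '[[-1,[0,0.8,-1],0],[-1,[0,0.8,-1],0]]' | f
python3 -m jog '[[-1,[0,0,-1],0],[-1,[0,0,-1],0]]' | f
python3 -m jog '[[-1,[0,0,-1],0],[-1,[0,0,-1],0]]' | f
python3 -m jog '[[-1,[0,0,-1],0],[-1,[0,0,-1],0]]' | f
python3 -m jog '[[-1,[0,0,-1],0],[-1,[0,0,-1],0]]' | f
python3 -m jog '[[-1,[0,0,-1],0],[-1,[0,0,-1],0]]' | f
python3 -m jog '[[-1,[0,0,-1],0],[-1,[0,0,-1],0]]' | f
python3 -m jog '[[-1,[0,0,-1],0],[-1,[0,0,-1],0]]' | f
python3 -m jog '[[-1,[0,0,-1],0],[-1,[0,0,-1],0]]' | f
python3 -m jog '[[-1,[0,0,-1],0],[-1,[0,0,-1],0]]' | f
```

```text
eef_pos: [0.6714, -0.2444, 0.137] force: [-0.9, -2.9, -1.7] 
eef_pos: [0.6714, -0.2444, 0.1377] force: [0.4, -2.5, -1.7] 
eef_pos: [0.6714, -0.2444, 0.1384] force: [0.3, -2.4, -4.4] 
eef_pos: [0.6714, -0.2444, 0.1391] force: [2.9, -3.6, -7.2] 
eef_pos: [0.6714, -0.2444, 0.14] force: [2.6, -4.2, -10.0] 
eef_pos: [0.6714, -0.2444, 0.1409] force: [2.7, -5.1, -9.6] 
eef_pos: [0.6714, -0.2444, 0.1418] force: [3.1, -5.1, -11.2] 
eef_pos: [0.6714, -0.2444, 0.1426] force: [3.1, -4.6, -11.9] 
eef_pos: [0.6714, -0.2444, 0.145] force: [0.2, -2.3, -3.0] 
eef_pos: [0.6714, -0.2444, 0.1464] force: [-0.8, -2.4, 0.1]
```

```bash
f(){ grep -E "eef|force:" | grep -v gripper | tr '\n' ' '; echo; }
python3 -m jog '[[-1,[0,0.5,-1],0],[-1,[0,0.5,-1],0]]' | f
python3 -m jog '[[-1,[0,0,-1],0],[-1,[0,0,-1],0]]' | f
python3 -m jog '[[-1,[0,0,-1],0],[-1,[0,0,-1],0]]' | f
python3 -m jog '[[-1,[0,0,-1],0],[-1,[0,0,-1],0]]' | f
python3 -m jog '[[-1,[0,0,-1],0],[-1,[0,0,-1],0]]' | f
python3 -m jog '[[-1,[0,0,-1],0],[-1,[0,0,-1],0]]' | f
python3 -m jog '[[-1,[0,0,-1],0],[-1,[0,0,-1],0]]' | f
python3 -m jog '[[-1,[0,0,-1],0],[-1,[0,0,-1],0]]' | f
python3 -m jog '[[-1,[0,0,-1],0],[-1,[0,0,-1],0]]' | f
python3 -m jog '[[-1,[0,0,-1],0],[-1,[0,0,-1],0],[-1,[0,0,-1],0]]'
```

```text
eef_pos: [0.6714, -0.2445, 0.1467] force: [-1.2, 0.7, -1.4] 
eef_pos: [0.6714, -0.2445, 0.1474] force: [0.2, 1.9, -2.7] 
eef_pos: [0.6714, -0.2445, 0.1483] force: [1.0, 3.5, -4.4] 
eef_pos: [0.6714, -0.2445, 0.1491] force: [2.3, 3.1, -7.9] 
eef_pos: [0.6714, -0.2446, 0.15] force: [2.7, 4.3, -9.8] 
eef_pos: [0.6714, -0.2446, 0.151] force: [2.9, 4.8, -10.5] 
eef_pos: [0.6714, -0.2446, 0.1519] force: [2.5, 4.1, -11.3] 
eef_pos: [0.6714, -0.2446, 0.1527] force: [3.3, 3.6, -12.7] 
eef_pos: [0.6714, -0.2446, 0.1553] force: [-0.8, 6.9, -1.1] 
t: 15.8
eef_pos: [0.6714, -0.2446, 0.1567]
ee_rot: [-3.141, -0.001, 0.001]
force: [-1.2, 6.0, -1.9]
width: 0.0297
gripper_force: 40.0
```

Third click felt at about z 0.153. Now letting it down in small steps.

```bash
f(){ grep -E "eef|force:" | grep -v gripper | tr '\n' ' '; echo; }
python3 -m jog '[[-1,[0,-0.7,0.3],0],[-1,[0,-0.7,0.5],0]]' | f
python3 -m jog '[[-1,[0,0,0.3],0],[-1,[0,0,0.5],0]]' | f
python3 -m jog '[[-1,[0,0,0.3],0],[-1,[0,0,0.5],0]]' | f
python3 -m jog '[[-1,[0,0,0.3],0],[-1,[0,0,0.5],0]]' | f
```

```text
eef_pos: [0.6714, -0.2445, 0.1562] force: [-1.3, 3.5, 0.2] 
eef_pos: [0.6715, -0.2445, 0.1556] force: [-3.4, 4.7, 5.1] 
eef_pos: [0.6715, -0.2445, 0.1554] force: [-3.9, 4.3, 6.0] 
eef_pos: [0.6715, -0.2446, 0.1552] force: [-3.9, 5.3, 7.6]
```

Contact came at about z 0.156 and yields at roughly 8 N/mm, as the pawl should. I'll take the push off, then open slowly.

```bash
f(){ grep -E "eef|force:" | grep -v gripper | tr '\n' ' '; echo; }
python3 -m jog '[[-1,[0.2,-0.5,-0.5],0],[-1,[0.2,-0.5,-0.7],0],[-1,[0.2,-0.5,-0.7],0]]' | f
```

```text
eef_pos: [0.6715, -0.2445, 0.1554] force: [-4.2, 3.0, 5.8]
```

```bash
f(){ grep -E "eef|force:" | grep -v gripper | tr '\n' ' '; echo; }
python3 -m jog '[[-1,[-0.3,-0.3,-0.2],0],[-1,[-0.3,-0.3,-0.3],0],[-1,[-0.3,-0.3,-0.3],0]]' | f
python3 -m jog '[[-1,[0,-0.2,-0.2],0],[-1,[0,-0.2,-0.3],0],[-1,[0,-0.2,-0.3],0]]' | f
```

```text
eef_pos: [0.6715, -0.2444, 0.1554] force: [-3.2, -1.7, 5.9] 
eef_pos: [0.6714, -0.2444, 0.1554] force: [-3.1, -4.1, 4.1]
```

```bash
f(){ grep -E "eef|force:" | grep -v gripper | tr '\n' ' '; echo; }
python3 -m jog '[[-1,[-0.1,0.3,-0.2],0],[-1,[-0.1,0.3,-0.2],0],[-1,[-0.1,0.3,-0.2],0]]' | f
python3 -m jog '[[-1,[-0.1,0.1,-0.2],0],[-1,[-0.1,0.1,-0.2],0],[-1,[-0.1,0.1,-0.2],0]]' | f
```

```text
eef_pos: [0.6715, -0.2443, 0.1554] force: [-1.1, -4.4, 4.2] 
eef_pos: [0.6714, -0.2443, 0.1555] force: [-2.3, -4.3, 3.8]
```

```bash
f(){ grep -E "eef|force:" | grep -v gripper | tr '\n' ' '; echo; }
python3 -m jog '[[-1,[0,0.5,-0.3],0],[-1,[0,0.5,-0.3],0],[-1,[0,0.5,-0.3],0]]' | f
python3 -m jog '[[-1,[0,0.3,-0.3],0],[-1,[0,0.3,-0.3],0],[-1,[0,0.3,-0.3],0]]' | f
```

```text
eef_pos: [0.6714, -0.2444, 0.1556] force: [-0.4, -4.3, 2.3] 
eef_pos: [0.6714, -0.2444, 0.1558] force: [1.2, -4.0, 1.6]
```

```bash
f(){ grep -E "eef|force:|t:|width" | grep -v gripper | tr '\n' ' '; echo; }
python3 -m jog '[[-0.2,[0,0,0],0],[-0.1,[0,0,0],0],[0,[0,0,0],0],[0,[0,0,0],0]]' | f
python3 -m jog '[[0,[0,0,0],0],[0,[0,0,-30],0],[0,[0,0,-70],0],[0,[-60,0,-110],0],[0,[-100,0,-130],0],[0,[-100,0,-130],0]]' | f
python3 - <<'E'
from h import *
from station import optics
for n in("wrist","scene","top"):
    f=optics.grab_frame(n);cv2.imwrite(f"pics/{n}3.png",f["color"][:,:,::-1]);np.savez(f"{n}3.npz",**f)
a,b=[cv2.imread(f"pics/{n}3.png") for n in("wrist","scene")]
cv2.imwrite("pics/c3.png",cv2.resize(np.vstack([a[0:300],b[100:300]]),None,fx=1.2,fy=1.2))
E
```

```text
t: 19.92 eef_pos: [0.6711, -0.2442, 0.1557] ee_rot: [-3.141, 0.0, 0.0] force: [-0.1, -0.0, 0.4] width: 0.044 
t: 20.68 eef_pos: [0.5697, -0.2449, 0.2901] ee_rot: [3.141, -0.006, -0.0] force: [1.0, 0.9, -0.4] width: 0.044
```

View pics/c3.png

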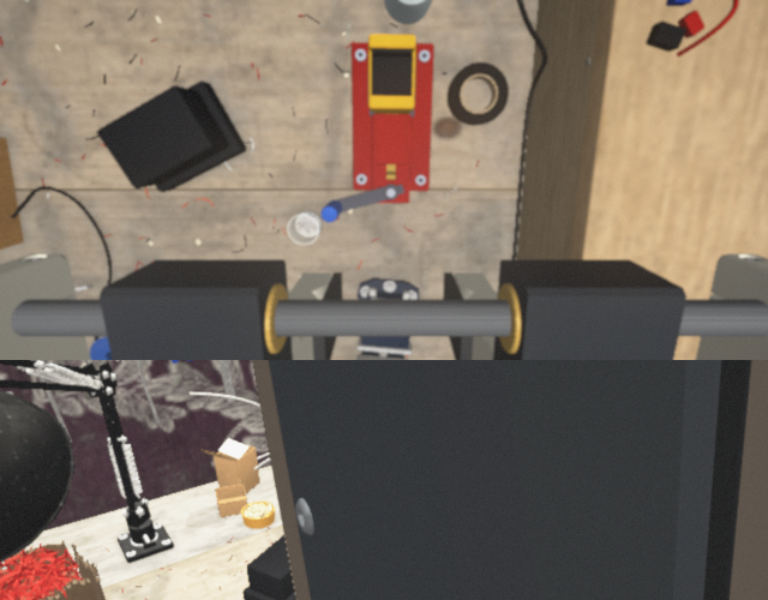

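The wrist view (scale 1.2) shows the head raised and standing at (370–416, 35–112), the knob at (330,213), the pivot at (390,192), and the jar at (305,227), close by the knob.

```bash
python3 - <<'E'
from h import *
f=dict(np.load("wrist3.npz"))
y=big(mask(f,[20,120,80],[35,255,255],(300,20,355,98)));x,yy,w,h=cv2.boundingRect(y);print(x,yy,w,h)
for z in (.17,.1865):print(z,ray(f,(x,yy),z).round(4),ray(f,(x+w,yy+h),z).round(4))
k=big(mask(f,[100,120,60],[125,255,255],(255,160,295,200)));print("knobpx",cv2.boundingRect(k));m=cv2.minEnclosingCircle(k);print(m)
for z in(.125,.114):print(ray(f,m[0],z).round(4))
print("pivot",ray(f,(325,160.5),.095).round(4),"jar top",ray(f,(253,188),.028).round(4))
for i in (.17,.18,.19,.2):print(i, (ray(f,(x+w,yy+20),i)-ray(f,(x,yy+20),i)).round(4)[1])
E
```

```text
308 28 39 65
0.17 [ 0.6983 -0.2305  0.17  ] [ 0.6521 -0.2604  0.17  ]
0.1865 [ 0.6944 -0.2314  0.1865] [ 0.6511 -0.2594  0.1865]
knobpx (268, 171, 14, 13)
((274.5, 177.5), 6.670932292938232)
[ 0.5762 -0.1939  0.125 ]
[ 0.5741 -0.1921  0.114 ]
pivot [ 0.5887 -0.2428  0.095 ] jar top [ 0.5437 -0.1498  0.028 ]
0.17 -0.0295
0.18 -0.0284
0.19 -0.0273
0.2 -0.0261
```

```bash
python3 -m jog '[[0,[6,-51,0],0],[0,[6,-51,40],0],[0,[6,-51,90],0],[0,[6,-51,130],0],[0,[6,-51,140],0],[0,[6,-51,140],0]]' 10
python3 - <<'E'
from h import *
from station import optics
print(go((.576,-.194,.113)))
f=optics.grab_frame("wrist");cv2.imwrite("pics/w4.png",f["color"][:,:,::-1])
E
```

```text
t: 21.58
eef_pos: [0.5775, -0.1935, 0.1453]
ee_rot: [3.141, 0.002, 0.001]
force: [0.1, -0.2, 0.1]
width: 0.044
gripper_force: 0.0
([-1.5, 0.5, 32.3], np.float64(0.001))
```

View pics/w4.png

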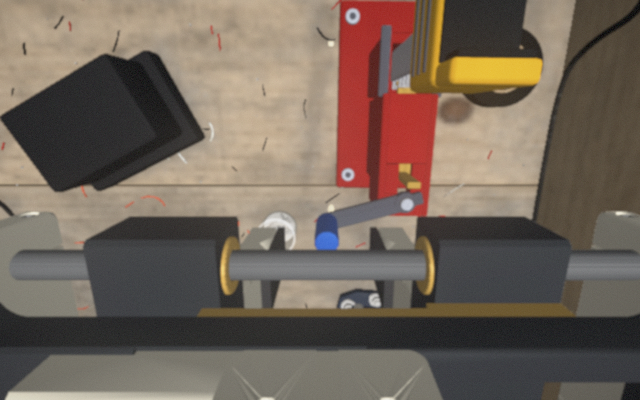

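The knob at (327,232) sits midway between the fingers (insides at about 285 and 372), and the lever is clear. Descending and gripping lightly.

```bash
python3 -m jog '[[0,[-1,0,16],0],[0,[-1,0,27],0],[0,[-1,0,31],0],[0,[-1,0,31],0],[-0.3,[-1,0,31],0],[-0.5,[-1,0,31],0],[-0.7,[-1,0,31],0],[-1,[-1,0,31],0],[-1,[-1,0,31],0],[-1,[-1,0,31],0]]' 10
```

```text
t: 22.88
eef_pos: [0.5762, -0.1932, 0.115]
ee_rot: [-3.141, -0.0, 0.0]
force: [-0.7, 2.7, 1.9]
width: 0.0133
gripper_force: 10.0
```

```bash
f(){ grep -E "eef|force:|t:|width" | tr '\n' ' '; echo; }
python3 -m jog '[[-1,[-5,1.6,0],0],[-1,[-10,3.6,0],0],[-1,[-14.5,6,0],0],[-1,[-19,9,0],0],[-1,[-19,9,0],0]]' | f
python3 -m jog '[[-1,[-4,3.4,0],0],[-1,[-7.5,7,0],0],[-1,[-10.6,11.2,0],0],[-1,[-13.6,15.5,0],0],[-1,[-13.6,15.5,0],0]]' | f
```

```text
t: 23.5 eef_pos: [0.5561, -0.2019, 0.1149] ee_rot: [-3.141, 0.001, 0.0] force: [-3.8, 6.4, 4.4] width: 0.0137 gripper_force: 10.0 
t: 24.12 eef_pos: [0.5413, -0.2176, 0.1145] ee_rot: [-3.141, 0.003, -0.0] force: [-4.6, 5.7, 5.1] width: 0.0136 gripper_force: 10.0
```

```bash
f(){ grep -E "eef|force:|t:|width" | tr '\n' ' '; echo; }
python3 -m jog '[[-1,[-3.5,5,-0.3],0],[-1,[-5.5,10,-0.3],0],[-1,[-6.8,15,-0.3],0],[-1,[-7.5,20,-0.3],0],[-1,[-7.7,23,-0.3],0],[-1,[-7.7,23,-0.3],0]]' | f
python3 -m jog '[[-1,[0,1,0],0],[-1,[0,1,0],0]]' | f
python3 -m jog '[[-1,[0,1,0],0],[-1,[0,1,0],0]]' | f
python3 -m jog '[[-1,[0,1,0],0],[-1,[0,1,0],0]]' | f
```

```text
t: 24.88 eef_pos: [0.5345, -0.2411, 0.1146] ee_rot: [-3.141, 0.002, -0.0] force: [-5.2, 1.8, -1.4] width: 0.0135 gripper_force: 10.0 
t: 25.12 eef_pos: [0.5346, -0.2418, 0.1146] ee_rot: [-3.141, 0.002, -0.0] force: [-4.6, 1.9, -1.3] width: 0.0132 gripper_force: 10.0 
t: 25.38 eef_pos: [0.5347, -0.2428, 0.1146] ee_rot: [-3.141, 0.002, -0.0] force: [-5.4, 1.9, -0.3] width: 0.0131 gripper_force: 10.0 
t: 25.62 eef_pos: [0.5346, -0.2431, 0.1145] ee_rot: [-3.14, 0.002, -0.0] force: [-5.8, 6.6, 1.2] width: 0.0133 gripper_force: 10.0
```

```bash
f(){ grep -E "eef|force:|t:|width" | tr '\n' ' '; echo; }
python3 -m jog '[[-1,[-0.5,0.5,0],0],[-1,[-0.5,0.5,0],0]]' | f
python3 -m jog '[[-1,[0,0.6,0],0],[-1,[0,0.6,0],0]]' | f
python3 -m jog '[[-1,[0,0.6,0],0],[-1,[0,0.6,0],0]]' | f
```

```text
t: 25.88 eef_pos: [0.5346, -0.2432, 0.1146] ee_rot: [-3.14, 0.001, -0.0] force: [-3.7, 8.2, 0.3] width: 0.0138 gripper_force: 10.0 
t: 26.12 eef_pos: [0.5345, -0.2434, 0.1145] ee_rot: [-3.139, 0.002, -0.0] force: [-3.9, 10.7, 1.1] width: 0.0138 gripper_force: 10.0 
t: 26.38 eef_pos: [0.5345, -0.2435, 0.1145] ee_rot: [-3.139, 0.002, -0.0] force: [-4.8, 13.3, 2.5] width: 0.0132 gripper_force: 10.0
```

Firm against the stop. Opening and leaving upward.

```bash
python3 -m jog '[[-1,[0,-0.8,0],0],[-0.6,[0,-0.8,0],0],[-0.4,[0,-0.8,0],0],[-0.2,[0,-0.8,0],0],[0,[0,-0.8,0],0],[0,[0,-0.8,0],0],[0,[0,0,-40],0],[0,[0,0,-90],0],[0,[-50,-20,-120],0],[0,[-80,-80,-120],0],[0,[-90,-140,-120],0],[0,[-90,-200,-120],0],[0,[-90,-250,-120],0],[0,[-90,-250,-120],0]]'
python3 - <<'E'
from h import *
from station import optics
for n in("scene","top"):
    f=optics.grab_frame(n);cv2.imwrite(f"pics/{n}5.png",f["color"][:,:,::-1]);np.savez(f"{n}5.npz",**f)
a=cv2.imread("pics/scene5.png")[130:290,220:440];b=cv2.imread("pics/top5.png")[110:270,290:450]
cv2.imwrite("pics/c5.png",cv2.resize(np.hstack([a,b]),None,fx=2.1,fy=2.1,interpolation=cv2.INTER_CUBIC))
E
```

```text
t: 28.12
eef_pos: [0.4454, 0.0071, 0.2356]
ee_rot: [-3.141, -0.001, 0.005]
force: [-0.5, -0.7, -0.7]
width: 0.0435
gripper_force: 0.0
```

View pics/c5.png

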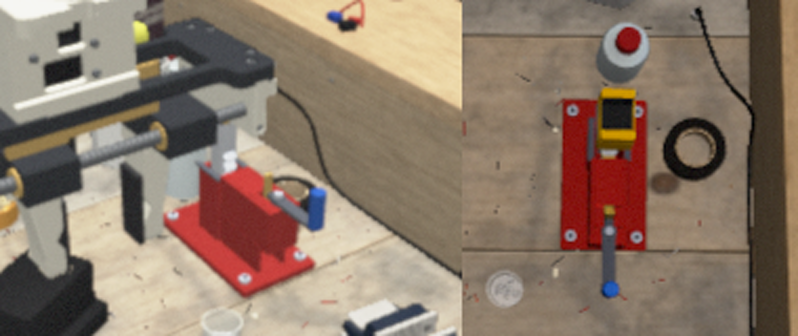

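The top view (right half) shows the lever pointing straight away from the column, with the pivot at (609,230) and the knob at (610,289). The head is still raised at (617,118), and the bottle, tape and jar are where they were.

```bash
python3 - <<'E'
from h import *
t=dict(np.load("top5.npz"));a=dict(np.load("top0.npz"))
y=cv2.boundingRect(big(mask(t,[20,120,80],[35,255,255],(340,145,385,195))));print(y,ray(t,(y[0]+y[2]/2,y[1]),.1865).round(3),ray(t,(y[0]+y[2]/2,y[1]+y[3]),.1725).round(3))
k=cv2.boundingRect(big(mask(t,[100,120,60],[125,255,255],(322,235,385,260))));print(ray(t,(k[0]+k[2]/2,k[1]+k[3]/2),.12).round(3))
from station import order
print(order.job_done())
E
```

```text
(354, 152, 19, 29) [ 0.694 -0.244  0.186] [ 0.647 -0.244  0.172]
[ 0.537 -0.244  0.12 ]
the job is handed in; nothing more can be done
None
```

The job is handed in: I felt the third click and no fourth, let the head down onto the pawl about 44 mm up, then swung the lock lever to its stop pointing straight away from the column, with the bottle, jar and tape where they were, in about 28 s.

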